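# Shut the olive pail's flip-top cap and hold it pressed

## Robot

A 6-joint arm with a two-finger parallel gripper is mounted at the origin on the work surface. World frame = base frame: x ahead of the robot, y to its left, z up, the work surface at z = 0. Lengths are in m, angles in rad, forces in N, time in s.
With the tool pointing down it reaches from about 0.35 to 0.85 m from the base axis. Payload 8.1 kg.
Tool frame: the origin (TCP) lies midway between the tips of the shut fingers; the grasp point (between the pads) lies 19 mm behind it (robot.tcp_to_grasp is the distance from the TCP to the grasp point, in m); z points along the fingers, y is the direction in which the jaws open and shut (so a half turn about z gives the same grasp; the last joint's range is limited). The gripper opens to 93 mm and grips with 3 to 60 N. Pads are 15 mm wide; open, the fingers measure 128 mm over their backs; the gripper's body (75 mm by 188 mm) begins 65 mm behind the grasp point.
Start: joints at [1.043, 0.13, 1.488, -0, 1.523, -0.085], TCP at [0.257, 0.542, 0.219] pointing down, gripper open.
Joint ranges: [-2.96, 2.96], [-0.89, 2.26], [0.02, 2.5], [-1.34, 4.48], [0, 2.73], [-2.66, 2.66]. Speed limits (rad/s): [2.39, 2.39, 2.79, 3.14, 3.14, 3.14].

## Interface

Orientations are given as a rotation vector (axis times angle).
In Python, from plant import robot gives the robot as it stands.
- The arm moves only by the tool send_rows, never from a script. Its argument "series" is a list of rows, each an object of numbers: "wx", "wy", "wz": the turn, a rotation vector about the world's x, y, z in rad; "dx", "dy", "dz": the shift along the world's x, y, z in cm; "fingers": the closure in counts, from 0 (fully open) to 255 (shut). In form: [{"wx": .., "wy": .., "wz": .., "dx": .., "dy": .., "dz": .., "fingers": ..}, ...]. A call has 1 to 20 rows; each row shifts and turns the pose as measured when the row begins; what a row does not reach is not made up. A row lasts 1/12 s, in which the tool goes at most 41.7 mm and 7.16 degrees, less where a joint would pass 70% of its speed; a pose out of reach is approached as far as the arm can. A call is refused whole if a number of a shift passes 4.17 or a number of a turn 0.125, either way. A call with a gripper value outside its range is refused whole. The fingers move at their own pace and stop on an object; "newtons" is the grip in N (left out, the last holds). Time passes only in rows, so rows that do not move let the fingers close. It gives the time, the measured TCP pose, the force and the opening at its end, in the units of the state.
- robot.read_state(): the state, without advancing time (a new reading comes with each control period).
- robot.read_camera(name): name is "scene" or "top"; returns the picture (400x640x3 uint8, red, green, blue); there is no depth.
- robot.camera_info(name): a dict with "intrinsics" (3x3 intrinsics, pixels), "extrinsics" (4x4, takes a point from world to camera coordinates). Camera axes: x right, y up, looking along -z (the intrinsics and any distortion apply to the point x, -y, -z); pixel columns grow to the right and rows downward; lengths in m; the calibration is good to about 2 mm. A picture is of the moment at which its call begins. camera_info takes no time and is no camera call.
- robot.close_job(): hands the job in, once; it reports no verdict.
The state is a dict: "t": time; "q": joint angles; "dq": joint speeds; "joint_torque": joint torques, N m; "tool_pos": TCP position; "orientation": TCP orientation; "force": force on the tool from outside, world axes, zero at the start; "wrist_torque": the same for the moment, N m; "opening": finger opening in m.
Only numpy, scipy, OpenCV 4.12 (cv2) and the standard library are available. Lean on these libraries where they do the work, as an engineer would, in place of code of your own. Each camera call takes 0.05 s, during which the arm holds its last target.

## Task

The pail of olives on the stall counter has been left with its flip-top cap hanging open on its hinge, underside up. Swing the cap over onto its neck and press down on it from above with the fingertips until it clicks past its snap bead and lies fully shut, then keep pressing: finish while still pressing firmly down on the top of the shut cap. Leave the other things on the counter alone.

Things in the scene. Friction and masses are not known exactly. Their poses are not given: they have to be found in the camera images.
- pail: Round white pail, full and heavy (does not move), 208 mm across, 158 mm high. Origin: centre of its underside, z up. Its flat lid panel is 152 mm up, inside a rim that stands 6 mm higher (inner radius 96 mm). A grey flip-top closure stands on the panel on the pail's -x half; the open cap leans over the +x half. A wire handle hangs below the lid at +x.
- neck_rim (a point): Centre of the neck's top rim, at pail (-34, 0, 178) mm. The grey neck is 54 mm across; below it, from 168 down to 152 mm, is a round collar 66 mm across. A small springy snap bead sits on the neck's side facing pail -x.
- cap (a joint): Hinge angle of the grey cap, rad: 0 = fully shut, grows opening, up to 2.75; starts at 1.95 to 2.65 and stays where left. Closing, its front meets the snap bead at about 0.12; pressed straight down 46 mm from the hinge axis it then takes about 12 N (up to 20 N over the cap's centre) to snap past the bead at about 0.09, where the force drops, until it meets its stop at 0.
- cap_hinge (a point): Middle of the hinge axis, fixed to the pail at pail (0, 0, 168) mm. Axes as the pail's: the hinge runs along y; -x points to the neck and the front of the shut cap.
- cap_top (a point): Centre of the cap's flat outer face, on the cap: a shallow round grey cup, 22 g, 66 mm across, 15 mm deep. z points out of this face (up when shut, downward when open), x from the cap's front to the hinge, y along the hinge. It lies 34 mm from the hinge axis along -x and 15 mm along z; the face itself is a raised flat 61 mm across; the round wall runs below it along -z.
- cap_tab (a point): End of the thumb tab at the cap's front: 18 mm wide, 3 mm thick, sticking out 8.5 mm from the round wall, 75.5 mm from the hinge axis. Axes as cap_top.
- jar: Closed jar, 72 mm across, 110 mm high; origin at the centre of its underside. Not part of the work.
- skimmer: Steel slotted scoop lying on the counter: bowl 86 mm across, 24 mm high; handle along its x to 219 mm from the bowl's centre. Origin under the bowl's centre. Not part of the work.
- pots: Stack of four white deli pots, 95 mm across, 74 mm high; origin at the centre of its underside. Not part of the work.

How it is judged:
On the way, in this order (a step that is already met when the one before it is completed fails the run):
1. the cap is swung over above its neck, not yet snapped (value of joint cap between 0.07 and 0.6 rad), for 0.02 s.
2. the cap has clicked home and is still pressed down (value of joint cap below 0.03 rad and (contact force between the fingers and cap_top above 5 N or contact force between the fingers and cap_tab above 5 N)), for 0.5 s.
At the end, for the whole second after the job is handed in: The cap is shut past its snap (hinge under 0.03 rad) and the fingers still press on its top face or thumb tab with more than 5 N (all of step 2); the arm keeps its last pose, push and grip.
It fails at once if another thing on the counter is pushed away (distance of any of jar, skimmer, pots from where it was at the start of the episode above 0.02 m).
It also fails if it takes over 51 s, if anything falls off the work surface, if the arm or the gripper's body presses on something with over 40 N, if the wrist force passes 120 N, or if a joint passes its speed limit or range.

## Working session

There is one attempt and no reset: what is moved stays moved. The work goes in short steps, Python scripts to look and compute and a tool call to move; the robot and the scene stay as the last step left them, time stands still between calls to the robot, and variables do not carry over. Pictures are saved under pics/ and viewed, and the job is handed in when it is done.

Besides the shell and the picture viewer there is one more tool, called after "Emit:" as name([rows], argument=value, ...), one row to a line, values as JSON. send_rows: Moves the arm, as the interface text tells. Its arguments: {"type":"object","properties":{"series":{"type":"array","items":{"type":"object","properties":{"wx":{"type":"number"},"wy":{"type":"number"},"wz":{"type":"number"},"dx":{"type":"number"},"dy":{"type":"number"},"dz":{"type":"number"},"fingers":{"type":"number"}}}},"newtons":{"type":"number"}},"required":["series"]}

```bash
mkdir -p pics; ls
python3 - <<'E'
from plant import robot
import cv2
for n in("scene","top"):
    im=robot.read_camera(n); cv2.imwrite(f"pics/{n}0.png",im[:,:,::-1]); i=robot.camera_info(n); print(n,i)
print(robot.read_state())
E
```

```text
pics
scene {'intrinsics': array([[444.51111475,   0.        , 309.50401115],
       [  0.        , 444.51111475, 204.01800632],
       [  0.        ,   0.        ,   1.        ]]), 'extrinsics': array([[ 0.8771325 ,  0.48023124, -0.00406594, -0.47672849],
       [-0.30372149,  0.5612595 ,  0.76989676,  0.03415576],
       [ 0.37201052, -0.67406656,  0.6381555 , -1.57396111],
       [ 0.        ,  0.        ,  0.        ,  1.        ]])}
top {'intrinsics': array([[499.73078571,   0.        , 319.45656247],
       [  0.        , 499.73078571, 197.01789554],
       [  0.        ,   0.        ,   1.        ]]), 'extrinsics': array([[-0.00673204, -0.9999711 , -0.00353387,  0.00581204],
       [ 0.99365617, -0.00708617,  0.11223721, -0.56095694],
       [-0.11225901, -0.00275587,  0.99367516, -1.30724368],
       [ 0.        ,  0.        ,  0.        ,  1.        ]])}
{'t': 0.1, 'q': array([ 1.04260178e+00,  1.31069488e-01,  1.48913943e+00, -3.05715240e-06,
        1.52298488e+00, -8.53709079e-02]), 'dq': array([-0.00028451,  0.00128066, -0.00144901,  0.00282559, -0.00032948,
       -0.00097665]), 'joint_torque': array([ 6.14095115e-04, -5.61341715e+01, -4.93095660e+01,  7.69613707e-02,
        2.90862832e-02, -1.70796744e-05]), 'tool_pos': array([0.25681129, 0.54171656, 0.21771898]), 'orientation': array([-6.89810380e-01, -3.06443154e+00,  2.39872784e-03]), 'force': array([0.15712539, 0.28357234, 0.14146143]), 'wrist_torque': array([-0.00489138,  0.01352313, -0.00446688]), 'opening': 0.09298874097728045}
```

View pics/scene0.png

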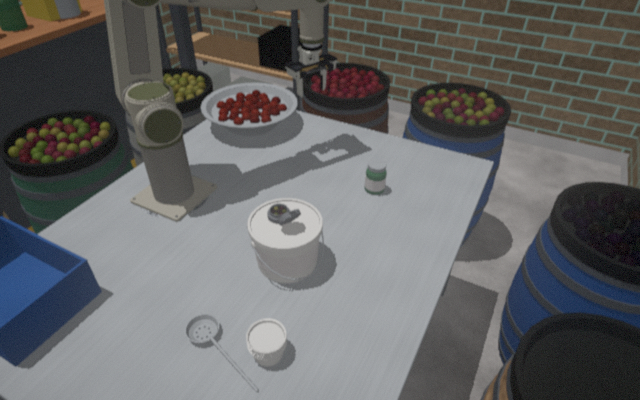

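View pics/top0.png

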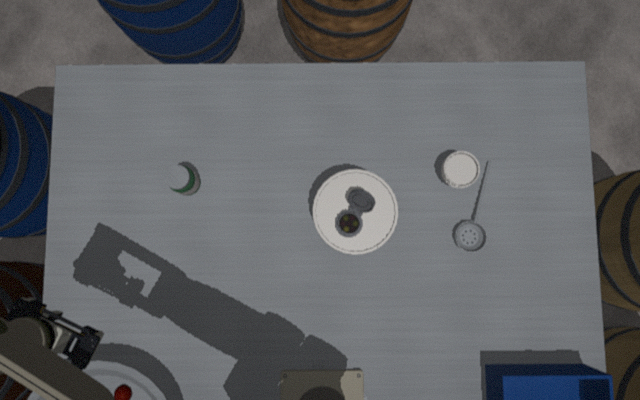

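The pail is at about (355,211) in the top view, with the neck near (349,222) and the open cap near (360,201). The jar, pots and skimmer are all well clear of it. Next I'll measure in enlarged crops.

```bash
cat > h.py <<'E'
import numpy as np
from plant import robot
def ray(n,u,v):
    i=robot.camera_info(n);K=i["intrinsics"];E=i["extrinsics"]
    d=np.linalg.inv(K)@[u,v,1.]; d=d*[1,-1,-1]
    R=E[:3,:3]; return -R.T@E[:3,3], R.T@d
def onz(n,u,v,z):
    o,d=ray(n,u,v); return o+d*(z-o[2])/d[2]
def proj(n,p):
    i=robot.camera_info(n);c=i["extrinsics"]@np.append(p,1.); c=c[:3]*[1,-1,-1]
    q=i["intrinsics"]@c; return q[:2]/q[2]
E
python3 - <<'E'
import cv2,numpy as np
from h import *
a=cv2.imread("pics/top0.png"); s=cv2.imread("pics/scene0.png")
A=cv2.resize(a[160:265,300:410],None,fx=5,fy=5,interpolation=cv2.INTER_CUBIC)
cv2.imwrite("pics/topc.png",A)
cv2.imwrite("pics/scenec.png",cv2.resize(s[190:290,235:340],None,fx=5,fy=5,interpolation=cv2.INTER_CUBIC))
# rim ellipse from white mask
g=a.min(2); m=((g>150)*255).astype(np.uint8); m[:, :300]=0; m[:,410:]=0; m[:160]=0;m[265:]=0
c=max(cv2.findContours(m,0,1)[0],key=cv2.contourArea)
e=cv2.fitEllipse(cv2.convexHull(c));print(e)
P=onz("top",*e[0],.158);print("pail",P)
roi=np.zeros_like(g); cv2.ellipse(roi,(e[0],(e[1][0]*.85,e[1][1]*.85),e[2]),255,-1)
hsv=cv2.cvtColor(a,cv2.COLOR_BGR2HSV)
d=((g<125)&(roi>0)).astype(np.uint8)*255
for c in cv2.findContours(d,0,1)[0]:
    if cv2.contourArea(c)>20: print(cv2.contourArea(c),cv2.minAreaRect(c))
E
```

```text
((355.1808776855469, 211.6044464111328), (84.48445129394531, 85.0653076171875), 112.83126831054688)
pail [ 0.51062342 -0.084495    0.158     ]
1133.0 ((354.2088317871094, 212.21469116210938), (31.212739944458008, 51.0722770690918), 22.166345596313477)
```

View pics/topc.png

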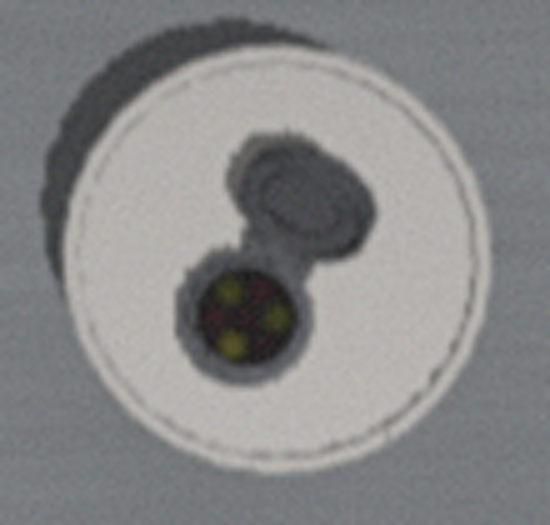

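View pics/scenec.png

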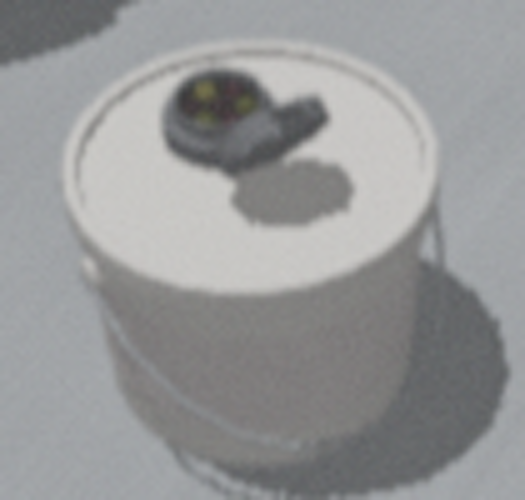

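```bash
python3 - <<'E'
import cv2,numpy as np
from h import *
a=cv2.imread("pics/top0.png")
pc=np.array([.5106,-.0845]); n=onz("top",349.2,223.4,.178)[:2]; print("neck",n)
v=pc-n; print(np.linalg.norm(v), np.degrees(np.arctan2(v[1],v[0])))
x=v/np.linalg.norm(v); y=np.array([-x[1],x[0]])
# cross-check with scene camera
s=onz("scene",235+220/5-.1,190+98/5,.178)[:2];print("neck scene",s)
def W(p): return np.array([*(pc+x*p[0]+y*p[1]),p[2]])
for th in (2.0,2.2,2.4,2.6):
    out=a[160:265,300:410]; out=cv2.resize(out,None,fx=5,fy=5,interpolation=cv2.INTER_CUBIC)
    sc=cv2.imread("pics/scene0.png")[190:290,235:340]; sc=cv2.resize(sc,None,fx=5,fy=5,interpolation=cv2.INTER_CUBIC)
    def C(a_,b,z): # cap coords: a along -x from hinge, z out
        return W([-(a_*np.cos(th))+z*np.sin(th), b, .168+a_*np.sin(th)+z*np.cos(th)])
    for zz in (0,.015):
        for t in np.linspace(0,2*np.pi,24):
            p=C(.034+.033*np.cos(t),.033*np.sin(t),zz)
            for im,nm,o in((out,"top",(300,160)),(sc,"scene",(235,190))):
                q=(proj(nm,p)-o)*5; cv2.circle(im,tuple(int(k) for k in q),2,(0,0,255) if zz==0 else (0,255,0),-1)
    cv2.imwrite(f"pics/o{th}.png",cv2.resize(np.hstack([out[:500,:525],sc[:500]]),(800,381)))
    print(th,C(.0755,0,.0015),C(.034,0,.015))
E
python3 -c "
import cv2,numpy as np
a=[cv2.imread(f'pics/o{t}.png') for t in(2.0,2.2,2.4,2.6)]
g=np.vstack([np.hstack(a[:2]),np.hstack(a[2:])]);cv2.imwrite('pics/grid.png',cv2.resize(g,(800,381),interpolation=cv2.INTER_AREA))"
```

```text
neck [ 0.4810286  -0.06853841]
0.0336041634144939 -28.35859057747579
neck scene [ 0.48575986 -0.06973754]
2.0 [ 0.53944881 -0.10007156  0.23602774] [ 0.53505362 -0.09769919  0.19267391]
2.2 [ 0.55076687 -0.10618064  0.22815873] [ 0.53887985 -0.09976446  0.18666136]
2.4 [ 0.5604836  -0.11142539  0.21789138] [ 0.54157866 -0.10122117  0.17990484]
2.6 [ 0.56821163 -0.1155967   0.20563502] [ 0.54304244 -0.10201127  0.17267372]
```

View pics/grid.png

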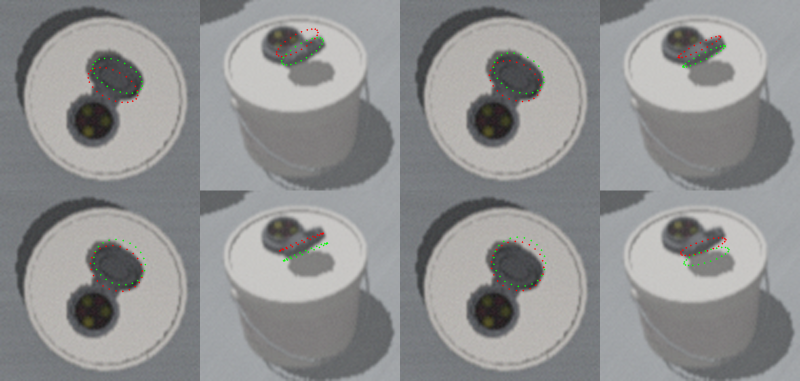

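The overlay fits at a hinge angle of about 2.2, with pail +x at about -28.4° in the world. The tool's y axis is already within 3° of the hinge axis. I'll shut the fingers, rise, and travel to a point behind the cap.

Emit:
send_rows([
  {"dz":3,"wz":-0.05,"fingers":255},
  {"dz":3,"fingers":255},
  {"dz":3,"dx":1.5,"dy":-3,"fingers":255},
  {"dx":1.7,"dy":-3.4,"fingers":255},
  {"dx":1.7,"dy":-3.4},
  {"dx":1.7,"dy":-3.4},
  {"dx":1.7,"dy":-3.4},
  {"dx":1.7,"dy":-3.4},
  {"dx":1.7,"dy":-3.4},
  {"dx":1.7,"dy":-3.4},
  {"dx":1.7,"dy":-3.4},
  {"dx":1.7,"dy":-3.4},
  {"dx":1.7,"dy":-3.4},
  {"dx":1.7,"dy":-3.4},
  {"dx":1.7,"dy":-3.4},
  {"dx":1.7,"dy":-3.4},
  {"dx":1.7,"dy":-3.4},
  {"dx":1.7,"dy":-3.4},
  {"dx":1.7,"dy":-3.4},
], newtons=40)

```text
schema error: expected keys wx, wy, wz, dx, dy, dz, fingers
```

Emit:
send_rows([
  {"wx":0,"wy":0,"wz":-0.05,"dx":0,"dy":0,"dz":3,"fingers":255},
  {"wx":0,"wy":0,"wz":0,"dx":0,"dy":0,"dz":3,"fingers":255},
  {"wx":0,"wy":0,"wz":0,"dx":1.5,"dy":-3,"dz":3,"fingers":255},
  {"wx":0,"wy":0,"wz":0,"dx":1.7,"dy":-3.4,"dz":0,"fingers":255},
  {"wx":0,"wy":0,"wz":0,"dx":1.7,"dy":-3.4,"dz":0,"fingers":255},
  {"wx":0,"wy":0,"wz":0,"dx":1.7,"dy":-3.4,"dz":0,"fingers":255},
  {"wx":0,"wy":0,"wz":0,"dx":1.7,"dy":-3.4,"dz":0,"fingers":255},
  {"wx":0,"wy":0,"wz":0,"dx":1.7,"dy":-3.4,"dz":0,"fingers":255},
  {"wx":0,"wy":0,"wz":0,"dx":1.7,"dy":-3.4,"dz":0,"fingers":255},
  {"wx":0,"wy":0,"wz":0,"dx":1.7,"dy":-3.4,"dz":0,"fingers":255},
  {"wx":0,"wy":0,"wz":0,"dx":1.7,"dy":-3.4,"dz":0,"fingers":255},
  {"wx":0,"wy":0,"wz":0,"dx":1.7,"dy":-3.4,"dz":0,"fingers":255},
  {"wx":0,"wy":0,"wz":0,"dx":1.7,"dy":-3.4,"dz":0,"fingers":255},
  {"wx":0,"wy":0,"wz":0,"dx":1.7,"dy":-3.4,"dz":0,"fingers":255},
  {"wx":0,"wy":0,"wz":0,"dx":1.7,"dy":-3.4,"dz":0,"fingers":255},
  {"wx":0,"wy":0,"wz":0,"dx":1.7,"dy":-3.4,"dz":0,"fingers":255},
  {"wx":0,"wy":0,"wz":0,"dx":1.7,"dy":-3.4,"dz":0,"fingers":255},
  {"wx":0,"wy":0,"wz":0,"dx":1.7,"dy":-3.4,"dz":0,"fingers":255},
], newtons=40)

```text
t: 1.6
tool_pos: [0.5242, -0.0202, 0.2996]
orientation: [-0.749, -3.044, 0.019]
force: [0.0, 1.2, 0.2]
opening: 0.0004
```

Emit:
send_rows([
  {"wx":0,"wy":0,"wz":0,"dx":1.7,"dy":-2.7,"dz":0,"fingers":255},
  {"wx":0,"wy":0,"wz":0,"dx":1.7,"dy":-2.7,"dz":0,"fingers":255},
  {"wx":0,"wy":0,"wz":0,"dx":1.7,"dy":-2.7,"dz":0,"fingers":255},
  {"wx":0,"wy":0,"wz":0,"dx":1.5,"dy":-2.5,"dz":0,"fingers":255},
  {"wx":0,"wy":0,"wz":0,"dx":0,"dy":0,"dz":0,"fingers":255},
  {"wx":0,"wy":0,"wz":0,"dx":0,"dy":0,"dz":0,"fingers":255},
])

```text
t: 2.1
tool_pos: [0.5923, -0.1406, 0.2941]
orientation: [-0.761, -3.034, 0.021]
force: [-0.1, 0.1, -0.2]
opening: 0.0005
```

Run:
```python
from h import *
import cv2
from scipy.spatial.transform import Rotation as R
s=robot.read_state(); print(s["tool_pos"],s["force"]); print(R.from_rotvec(s["orientation"]).as_matrix().round(3))
n=robot.read_camera("scene"); cv2.imwrite("pics/s1.png",cv2.resize(n[120:300,200:400],None,fx=4,fy=4)[:,:600:,::-1][:600])
```

```text
[ 0.59230943 -0.14062695  0.29409697] [-0.06043049  0.07548567 -0.15610186]
[[-0.882  0.472 -0.017]
 [ 0.472  0.882 -0.01 ]
 [ 0.01  -0.016 -1.   ]]
```

View pics/s1.png

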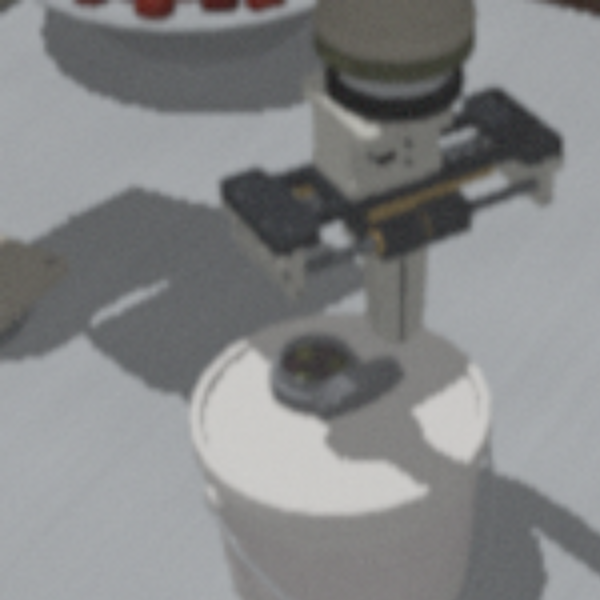

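The fingers (crop at about (400,335)) hang just behind the cap, clear of it. The tool's x axis lines up with pail -x. I'll correct the sideways offset and descend behind the cap.

Emit:
send_rows([
  {"wx":0,"wy":0,"wz":0,"dx":-0.7,"dy":1.6,"dz":0,"fingers":255},
  {"wx":0,"wy":0,"wz":0,"dx":0,"dy":0,"dz":-3,"fingers":255},
  {"wx":0,"wy":0,"wz":0,"dx":0,"dy":0,"dz":-3,"fingers":255},
  {"wx":0,"wy":0,"wz":0,"dx":0,"dy":0,"dz":-2.5,"fingers":255},
  {"wx":0,"wy":0,"wz":0,"dx":0,"dy":0,"dz":0,"fingers":255},
  {"wx":0,"wy":0,"wz":0,"dx":0,"dy":0,"dz":0,"fingers":255},
])

```text
t: 2.65
tool_pos: [0.5832, -0.118, 0.2089]
orientation: [-0.754, -3.039, 0.02]
force: [-0.2, -0.8, 1.2]
opening: 0.0005
```

Emit:
send_rows([
  {"wx":0,"wy":0,"wz":0,"dx":-0.6,"dy":0.25,"dz":0,"fingers":255},
  {"wx":0,"wy":0,"wz":0,"dx":-0.6,"dy":0.25,"dz":0,"fingers":255},
  {"wx":0,"wy":0,"wz":0,"dx":-0.6,"dy":0.25,"dz":0,"fingers":255},
  {"wx":0,"wy":0,"wz":0,"dx":-0.6,"dy":0.25,"dz":0,"fingers":255},
  {"wx":0,"wy":0,"wz":0,"dx":-0.6,"dy":0.25,"dz":0,"fingers":255},
  {"wx":0,"wy":0,"wz":0,"dx":-0.6,"dy":0.25,"dz":0,"fingers":255},
  {"wx":0,"wy":0,"wz":0,"dx":-0.6,"dy":0.25,"dz":0,"fingers":255},
  {"wx":0,"wy":0,"wz":0,"dx":-0.6,"dy":0.25,"dz":0,"fingers":255},
])

```text
t: 3.32
tool_pos: [0.5343, -0.0958, 0.2187]
orientation: [0.753, 3.047, -0.021]
force: [0.3, -0.1, 1.1]
opening: 0.0005
```

```bash
cat >> h.py <<'E'
X=np.array([.88,-.475]);Y=np.array([.475,.88]);PC=np.array([.5106,-.0845])
def pp():
    s=robot.read_state();t=s["tool_pos"];d=t[:2]-PC
    print("pail xyz mm",(np.array([d@X,d@Y,t[2]])*1e3).round(1),"F",s["force"].round(1),"t",s["t"])
def pic(f):
    import cv2
    a=robot.read_camera("scene")[120:270,200:400];b=robot.read_camera("top")[135:285,270:440]
    o=np.hstack([cv2.resize(a,(460,345)),cv2.resize(b,(340,345))]);cv2.imwrite("pics/"+f,o[:,:,::-1])
E
python3 -c "
from h import *
pp();pic('p2.png')"
```

```text
pail xyz mm [ 26.2   1.3 218.7] F [ 0.3 -0.1  1.1] t 3.3167
```

View pics/p2.png

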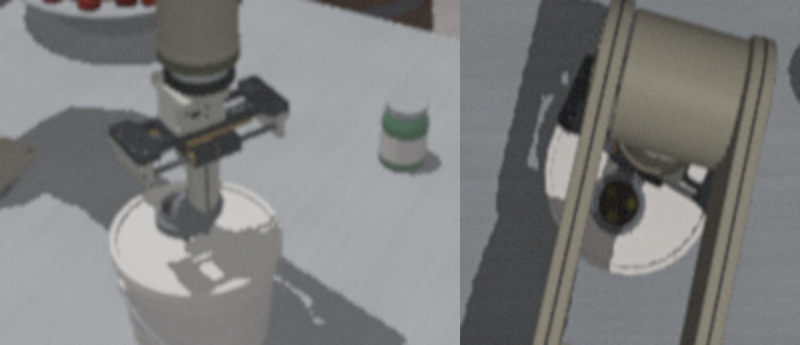

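The cap is near upright, with the fingers behind it. I'll keep pushing horizontally towards the neck.

Emit:
send_rows([
  {"wx":0,"wy":0,"wz":0,"dx":-0.6,"dy":0.3,"dz":-0.15,"fingers":255},
  {"wx":0,"wy":0,"wz":0,"dx":-0.6,"dy":0.3,"dz":-0.15,"fingers":255},
  {"wx":0,"wy":0,"wz":0,"dx":-0.6,"dy":0.3,"dz":-0.15,"fingers":255},
  {"wx":0,"wy":0,"wz":0,"dx":-0.6,"dy":0.3,"dz":-0.15,"fingers":255},
  {"wx":0,"wy":0,"wz":0,"dx":-0.6,"dy":0.3,"dz":-0.15,"fingers":255},
  {"wx":0,"wy":0,"wz":0,"dx":-0.6,"dy":0.3,"dz":-0.15,"fingers":255},
])

```text
t: 3.92
tool_pos: [0.4949, -0.0764, 0.2078]
orientation: [0.754, 3.049, -0.02]
force: [0.3, -0.4, -0.1]
opening: 0.0002
```

```bash
python3 -c "
from h import *
pp();pic('p3.png')"
```

```text
pail xyz mm [-17.7  -0.3 207.8] F [ 0.3 -0.4 -0.1] t 3.9167
```

View pics/p3.png

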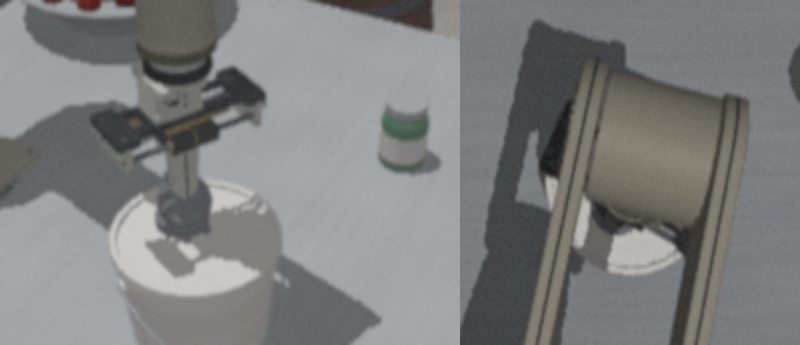

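Fingertip geometry gives a hinge angle of about 0.68. I'll move over the top, aiming for about 0.3.

Emit:
send_rows([
  {"wx":0,"wy":0,"wz":0,"dx":-0.6,"dy":0.3,"dz":-0.3,"fingers":255},
  {"wx":0,"wy":0,"wz":0,"dx":-0.6,"dy":0.3,"dz":-0.3,"fingers":255},
  {"wx":0,"wy":0,"wz":0,"dx":-0.5,"dy":0.3,"dz":-0.3,"fingers":255},
  {"wx":0,"wy":0,"wz":0,"dx":0,"dy":0,"dz":-0.1,"fingers":255},
  {"wx":0,"wy":0,"wz":0,"dx":0,"dy":0,"dz":0,"fingers":255},
])

```text
t: 4.43
tool_pos: [0.4757, -0.0662, 0.1966]
orientation: [0.754, 3.049, -0.021]
force: [0.3, 0.1, -0.3]
opening: 0.0006
```

```bash
python3 -c "
from h import *
pp();pic('p4.png')"
```

```text
pail xyz mm [-39.5  -0.5 196.6] F [ 0.3  0.1 -0.3] t 4.4333
```

View pics/p4.png

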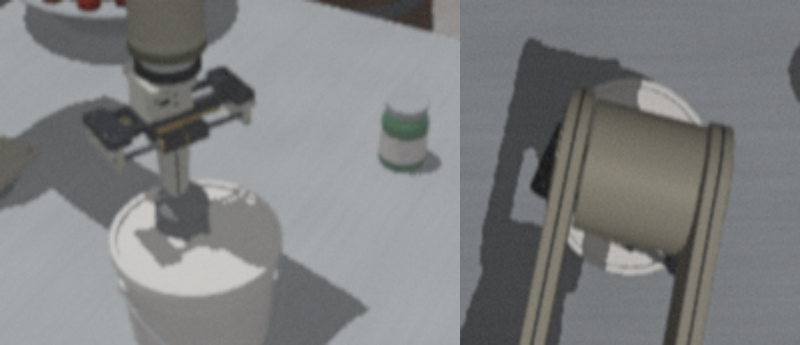

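Emit:
send_rows([
  {"wx":0,"wy":0,"wz":0,"dx":-0.4,"dy":0.2,"dz":-0.2,"fingers":255},
  {"wx":0,"wy":0,"wz":0,"dx":0,"dy":0,"dz":-0.2,"fingers":255},
  {"wx":0,"wy":0,"wz":0,"dx":0,"dy":0,"dz":-0.2,"fingers":255},
  {"wx":0,"wy":0,"wz":0,"dx":0,"dy":0,"dz":0,"fingers":255},
])

```text
t: 4.87
tool_pos: [0.4722, -0.0644, 0.1907]
orientation: [0.754, 3.048, -0.021]
force: [0.0, -0.4, -0.1]
opening: 0.0006
```

```bash
python3 -c "
from h import *
pp()"
```

```text
pail xyz mm [-43.3  -0.6 190.7] F [ 0.  -0.4 -0.1] t 4.8667
```

Emit:
send_rows([
  {"wx":0,"wy":0,"wz":0,"dx":0,"dy":0,"dz":-0.2,"fingers":255},
  {"wx":0,"wy":0,"wz":0,"dx":0,"dy":0,"dz":-0.2,"fingers":255},
  {"wx":0,"wy":0,"wz":0,"dx":0,"dy":0,"dz":-0.2,"fingers":255},
])

```text
t: 5.12
tool_pos: [0.4724, -0.0643, 0.1875]
orientation: [0.754, 3.048, -0.02]
force: [-3.2, -0.4, 5.5]
opening: 0.0005
```

```bash
python3 -c "
from h import *
pp()"
```

```text
pail xyz mm [-43.2  -0.3 187.5] F [-3.2 -0.4  5.5] t 5.1167
```

Emit:
send_rows([
  {"wx":0,"wy":0,"wz":0,"dx":0,"dy":0,"dz":-0.4,"fingers":255},
  {"wx":0,"wy":0,"wz":0,"dx":0,"dy":0,"dz":-0.4,"fingers":255},
  {"wx":0,"wy":0,"wz":0,"dx":0,"dy":0,"dz":-0.4,"fingers":255},
])

```text
t: 5.37
tool_pos: [0.4731, -0.0641, 0.182]
orientation: [0.753, 3.045, -0.019]
force: [-24.7, 5.8, 48.8]
opening: 0.0002
```

It has snapped through, and z is at the shut height. The force is higher than needed, so I'll ease it to a steady firm press.

Emit:
send_rows([
  {"wx":0,"wy":0,"wz":0,"dx":-0.1,"dy":0,"dz":-0.2,"fingers":255},
  {"wx":0,"wy":0,"wz":0,"dx":0,"dy":0,"dz":-0.2,"fingers":255},
  {"wx":0,"wy":0,"wz":0,"dx":0,"dy":0,"dz":-0.2,"fingers":255},
])

```text
t: 5.62
tool_pos: [0.4731, -0.0643, 0.1828]
orientation: [0.752, 3.041, -0.02]
force: [-10.4, 2.3, 18.9]
opening: 0.0006
```

```bash
python3 -c "
from h import *
pp();pic('p5.png');pp()"
```

```text
pail xyz mm [-42.6  -0.  182.8] F [-10.4   2.3  18.9] t 5.6167
pail xyz mm [-42.6  -0.  182.8] F [-8.9  1.9 16.9] t 5.7167
```

View pics/p5.png

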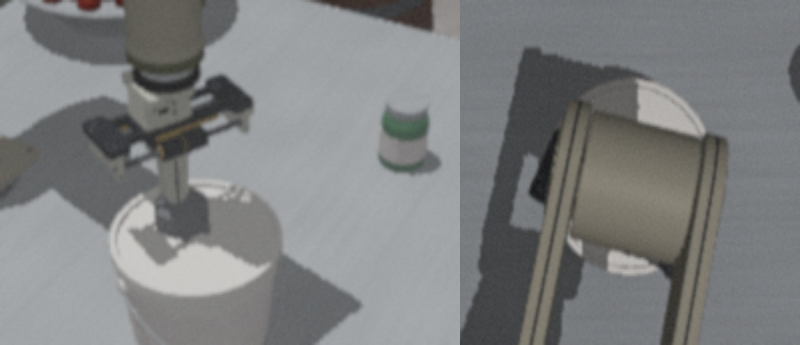

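Emit:
send_rows([
  {"wx":0,"wy":0,"wz":0,"dx":0,"dy":0,"dz":-0.25,"fingers":255},
  {"wx":0,"wy":0,"wz":0,"dx":0,"dy":0,"dz":-0.25,"fingers":255},
  {"wx":0,"wy":0,"wz":0,"dx":0,"dy":0,"dz":-0.25,"fingers":255},
  {"wx":0,"wy":0,"wz":0,"dx":0,"dy":0,"dz":-0.25,"fingers":255},
  {"wx":0,"wy":0,"wz":0,"dx":0,"dy":0,"dz":-0.25,"fingers":255},
  {"wx":0,"wy":0,"wz":0,"dx":0,"dy":0,"dz":-0.25,"fingers":255},
  {"wx":0,"wy":0,"wz":0,"dx":0,"dy":0,"dz":-0.25,"fingers":255},
  {"wx":0,"wy":0,"wz":0,"dx":0,"dy":0,"dz":-0.25,"fingers":255},
  {"wx":0,"wy":0,"wz":0,"dx":0,"dy":0,"dz":-0.25,"fingers":255},
  {"wx":0,"wy":0,"wz":0,"dx":0,"dy":0,"dz":-0.25,"fingers":255},
])

```text
t: 6.55
tool_pos: [0.4731, -0.0642, 0.1827]
orientation: [0.749, 3.035, -0.021]
force: [-12.5, 3.0, 21.0]
opening: 0.0003
```

```bash
python3 -c "
from h import *
pp()
for k in range(6): robot.read_camera('top')
pp()
import cv2
a=robot.read_camera('scene');b=robot.read_camera('top');pp()
cv2.imwrite('pics/end.png',a[:,:,::-1])
c=cv2.imread('pics/scene0.png')
for n,(u,v) in dict(jar=(375,178),pots=(266,342),skim=(203,328)).items():
    s=(slice(v-20,v+20),slice(u-20,u+20));print(n,cv2.absdiff(a[:,:,::-1][s].copy(),c[s]).mean())"
```

```text
pail xyz mm [-42.6   0.  182.7] F [-12.5   3.   21. ] t 6.55
pail xyz mm [-42.6   0.  182.7] F [-11.5   3.7  22. ] t 6.85
pail xyz mm [-42.7   0.  182.7] F [-12.3   2.1  21. ] t 6.95
jar 2.323541666666667
pots 2.110625
skim 2.12
```

The press is steady at about 21 N at the shut height, and the other things haven't moved. I'll hand it in.

```bash
python3 -c "
from h import *
print(robot.close_job());pp()"
```

```text
the job is handed in; nothing more can be done
None
the job is handed in; nothing more can be done
```

The cap is shut on its neck. I handed the job in at about 7 s, with the closed fingertips still pressing down on top of it. I pushed the cap over from behind, paused at a hinge angle of about 0.3 and then 0.15 rad, and pressed it past the bead.

- **Cap shut:** the fingertips stopped at 182.7 mm, against 183 mm expected for the shut face, and the height no longer changed under pressing. This comes from fingertip height; I couldn't read the hinge angle directly, and the arm hid the cap in the top view.
- **Press force:** it held steady at about 21–22 N down for the last 0.4 s, with about 12 N of sideways force. It peaked briefly at about 49 N right after the snap. That was fingertip load, well under the 120 N wrist limit.
- **Other things:** image patches around the jar, pots and skimmer differed from the start only by camera noise, so none had moved.

After hand-in no further state could be read, so I have no reading from the final second of holding.

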